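# Post a finished pendant tablet into the finished-work box

### The job

The finished dark-wood pendant tablet is lying in its riveting cradle. Take it out and post it lengthways through the slot in the front of the finished-work box, pushing it until it has gone right through and lies inside; its sides are covered in the cradle, so take it out by its ends, lay it on the green mat and take it again by its sides. Leave the other things on the bench where they are.

Things in the scene. Friction and masses are not known exactly. Their poses are not given: they have to be found in the camera images.
- tablet: Finished pendant: flat dark-wood tablet 64 (its x) x 44 (its y) x 10 mm thick, 60 g, a copper washer inlaid in its upper face. Origin: centre of its underside, z up. Both ends are alike. It starts lying in the cradle, centred and with its long side along the cradle's x.
- cradle: Fixed light-wood riveting cradle; origin: centre of its underside. Block 40 (x) x 60 (y) x 16 mm high, the tablet on it. Two rails along x, 60 mm long, rise to 30 mm height, 47 mm apart in y: they cover the tablet's sides, 4 mm above its top. Its ends are free, 12 mm past the block and 2 mm past the rails, clear beneath (under the block: steel foot 36 x 100 x 5 mm). The tablet lifts straight out.
- workbox: Finished-work box, fixed: 150 deep (x) x 120 wide (y) x 119 mm high, plywood front, clear acrylic sides, back and closed top; hollow behind a 16 mm thick front, inner floor at 6 mm. Origin: on the table under the middle of the outer front face; x points through the front into the box, y along the front, z up.
- slot (a point): Mouth of the slot: middle of its floor's outer edge, in the front face, 80 mm above the table; axes as the box. Cheeks 15 mm high flank the floor, 49 mm apart (y). The floor ends 16 mm in; at 24 to 28 mm in, a header closes the top 15 mm above it. Outside, a level tongue 22 wide (y) carries the floor on 20 mm out. A level tablet whose centre is pushed past the floor's end tips in and drops.
- mat: Green cutting mat fixed flat on the table, 170 (x) x 160 (y) x 3 mm; origin: centre of its underside. Place to lay the tablet down. A copper washer lies near its right-hand edge.
- spool: Wooden cord spool, diameter 48, 50 mm high, standing; origin: centre of underside. Bystander.
- jar: Glass bead jar with metal cap, diameter 64, 85 mm high; origin: centre of underside. Bystander.
- bowl: White bowl of beads, diameter 84, 32 mm high; origin: centre of underside. Bystander.
- blank: Larger dark-wood blank with inlay, 95 (x) x 75 (y) x 10 mm, lying flat; origin: centre of underside. It does not fit the slot. Bystander.
- hammer: Hammer lying on the table, 220 mm long along its x; origin: on the table under its middle. Bystander.
- washer: Copper washer, outer diameter 32, 4 mm thick, lying on the mat; origin: centre of underside. Bystander.
- ruler: Steel ruler 30 (x) x 200 (y) x 3 mm lying at the far side; origin: centre of underside. Bystander.
Mind the look-alikes: they are no part of the job. Several things have the shape of the mat; the one meant has the colours described above. Leave any pink look-alike of the tablet alone.

How it is judged (in metres and radians):
On the way, in this order (a step that is already met when the one before it is completed fails the run):
1. the tablet has been lifted out of the cradle and lies flat on the mat, let go (z of tablet in the frame of mat below 0.008 m and angle between tablet's own z axis and vertical below 0.1 rad and x of tablet in the frame of mat between -0.085 and 0.085 m and y of tablet in the frame of mat between -0.08 and 0.08 m and contact force between tablet and the fingers below 0.1 N and linear speed of tablet below 0.03 m/s), for 0.1 s.
2. the tablet's leading end is in the slot, lengthways (x of tablet in the frame of slot between -0.004 and 0.022 m and y of tablet in the frame of slot between -0.006 and 0.006 m and z of tablet in the frame of slot between -0.006 and 0.01 m and angle between the x axis of tablet and the x axis of slot, either way round below 0.5 rad), for 0.05 s.
3. the tablet has gone right through and is inside the box (x of tablet in the frame of workbox between 0.016 and 0.15 m and y of tablet in the frame of workbox between -0.06 and 0.06 m and z of tablet in the frame of workbox between 0 and 0.05 m), for 0.2 s.
At the end, for the whole second after the job is handed in: The tablet is wholly inside the finished-work box, below the slot (its origin within the box's walls and less than 50 mm above the table), at rest and let go; it went there through the slot, after being laid on the mat (all of step 3 and linear speed of tablet below 0.02 m/s and contact force between tablet and the fingers below 0.1 N); the robot touches nothing.
It fails at once if one of the bystanders (spool, jar, bowl, blank, hammer, washer, ruler) was shifted by more than 40 mm (distance of any of jar, bowl, spool, blank, hammer, washer, ruler from where it was at the start of the episode above 0.04 m).
It also fails if it takes over 64 s, if anything falls off the work surface, if the arm or the gripper's body presses on something with over 40 N, if the wrist force passes 120 N, or if a joint passes its speed limit or range.

### The arm

A 7-joint arm with a two-finger parallel gripper is mounted at the origin on the work surface. World frame = base frame: x ahead of the robot, y to its left, z up, the work surface at z = 0. Lengths are in mm, angles in degrees, forces in N, time in s.
With the tool pointing down it reaches from about 400 to 850 mm from the base axis. Payload 10.4 kg.
Tool frame: the origin (TCP) lies between the finger pads; the fingertips stand 17 mm ahead of it and the grasp point (between the pads) lies 2 mm behind it; z points along the fingers, y is the line along which they close (so a half turn about z gives the same grasp; the last joint's range is limited). The gripper opens to 85 mm and grips with 20 to 120 N. Pads are 22 mm wide; open, the fingers measure 114 mm over their backs; the gripper's body (76 mm by 85 mm) begins 54 mm behind the grasp point. The pads swing forward as they close: fully open they stand 13 mm farther back than shut.
Start: joints at [-64.607, 19.034, -3.707, 83.658, 1.238, 77.344, -5.071], TCP at [280.702, 558.441, 248.338] pointing down, gripper open.
Joint ranges: [-148.97, 148.97], [-28.65, 121.19], [-84.17, 76.75], [9.2, 138.47], [-72.65, 252.65], [3.7, 117.97], [-149.18, 149.18]. Speed limits (degrees/s): [127.2, 127.2, 159.86, 159.86, 180, 180, 180].

### API

Orientations are given as [roll, pitch, yaw] about the fixed x, y, z axes, in that order (R = Rz(yaw) Ry(pitch) Rx(roll)).
In Python, from bench import bot, eyes gives the robot as it stands. The module is installed in compiled form; this text tells all that it offers.
- The arm moves only by the shell command python3 -m jog 'ROWS' [OPENING] [FORCE]. ROWS is JSON, a list of rows, each a list of 6 numbers: the shift along the tool's x, y, z in cm, then the turn, a rotation vector about the tool's x, y, z in degrees. A call has 1 to 12 rows; each row shifts and turns the commanded pose from where the row before left it, along the tool's axes as they then stand; what a row does not reach is not made up. A row lasts 1/12 s, in which the tool goes at most 41.7 mm and 7.16 degrees, less where a joint would pass 70% of its speed; a pose out of reach is approached as far as the arm can. A call is refused whole if a number of a shift passes 4.17 or a number of a turn 7.16, either way. A call with a gripper value outside its range is refused whole. OPENING is the opening, from 0 (shut) to 1 (fully open), set as the call begins (- or left out, the last holds). The fingers move at their own pace and stop on an object; FORCE is the grip in N (left out, the last holds). Time passes only in rows, so rows that do not move let the fingers close. It gives the time, the measured TCP pose, the force, the opening and the grip force at its end, in the units of the state.
- bot.observe(): the state, without advancing time (a new reading comes with each control period).
- eyes.read_camera(name): name is "side" or "top" or "wrist"; returns a dict with "image" (480x640x3 uint8, red, green, blue), "mtx" (3x3 intrinsics, pixels), "pose" (4x4, takes a point from camera to world coordinates). Camera axes: x right, y up, looking along -z (the intrinsics and any distortion apply to the point x, -y, -z); pixel columns grow to the right and rows downward; lengths in mm; the calibration is good to about 2 mm. The wrist camera is an equidistant fisheye: a pixel r from the principal point sees the ray r / f radians off the axis. A picture is of the moment at which its call begins. There is no depth.
- bot.close_job(): hands the job in; it is judged then, once.
Trained networks look in a picture, given as the dict that the camera call returned (one of the last four; its "shot" number tells which), for a name from the list of things; names that differ only in an ending like _2 or _b are one class to them, and where a whole thing is asked for, a point or a joint stands for the part that bears it (a point fixed in the world has none). Each returns a list of dicts, best first, with "confidence" (0 to 1); they miss things now and then, are a little off and sometimes report something else, mostly with a low value. They report only what shows in the picture. A call takes as long as a camera call. They do not tell look-alikes from the thing itself.
- eyes.regions_of(label, picture): "mask" (480x640 bool, what is visible of it) and "at" ([column, row] in pixels, amid what is visible of it).
The state is a dict: "clock": time; "joint_pos": joint angles; "qd": joint speeds; "tau": joint torques, N m; "ee_pos": TCP position; "eef_rot": TCP orientation; "ft_force": force on the tool from outside, world axes, zero at the start; "moment": the same for the moment, N m; "finger_gap": finger opening in mm; "grip_force": force on a finger pad.
Only numpy, scipy, OpenCV 4.12 (cv2) and the standard library are available. Lean on these libraries where they do the work, as an engineer would, in place of code of your own. Each camera call takes 0.05 s, during which the arm holds its last target. There are 200 camera calls.

## Working session

There is one attempt and no reset: what is moved stays moved. The work goes in short steps, Python scripts to look and compute and a shell command to move; the robot and the scene stay as the last step left them, time stands still between calls to the robot, and variables do not carry over. Pictures are saved under pics/ and viewed, at most 10 in all, crops included, and the job is handed in when it is done.

```bash
mkdir -p pics
python3 - <<'E'
from bench import bot, eyes
import cv2,numpy as np
s=bot.observe()
print({k:np.round(v,2).tolist() for k,v in s.items()})
for n in ("top","side"):
    p=eyes.read_camera(n)
    cv2.imwrite(f"pics/{n}0.png",p["image"][:,:,::-1])
    print(n,np.round(p["mtx"],1).tolist(),np.round(p["pose"],3).tolist(),[k for k in p])
    for l in ("tablet","cradle","workbox","mat","blank","washer"):
        for r in eyes.regions_of(l,p)[:4]:
            m=r["mask"].astype(np.uint8)
            print(l,round(r["confidence"],2),np.round(r["at"]),m.sum(),np.round(cv2.minAreaRect(cv2.findNonZero(m))[0]) if m.any() else 0)
E
```

```text
{'clock': 0.0, 'joint_pos': [-64.61, 19.07, -3.71, 83.71, 1.24, 77.34, -5.07], 'qd': [-0.1, 0.04, 0.03, 0.01, -0.07, 0.03, 0.14], 'tau': [0.0, -62.54, 0.05, -39.16, 0.02, 0.01, -0.0], 'ee_pos': [280.54, 558.11, 247.51], 'eef_rot': [-179.92, 0.0, 153.31], 'ft_force': [0.51, 0.37, 0.37], 'moment': [0.0, -0.05, -0.0], 'grip_force': 0.0, 'finger_gap': 85.49}
top [[575.0, 0.0, 327.9], [0.0, 575.0, 234.7], [0.0, 0.0, 1.0]] [[-0.016, 0.995, -0.103, 447.387], [-1.0, -0.016, 0.002, 4.535], [0.001, 0.103, 0.995, 1388.426], [0.0, 0.0, 0.0, 1.0]] ['image', 'mtx', 'pose', 'shot']
tablet 0.83 [252. 230.] 497 [254. 230.]
tablet 0.74 [491. 303.] 762 [492. 303.]
tablet 0.61 [251. 178.] 480 [252. 177.]
cradle 0.71 [264. 232.] 401 [256. 229.]
workbox 0.76 [389. 208.] 4089 [389. 212.]
mat 0.86 [475. 215.] 4583 [474. 212.]
mat 0.74 [329. 302.] 4498 [331. 306.]
mat 0.21 [327. 206.] 323 [326. 203.]
blank 0.97 [239. 317.] 1184 [239. 317.]
blank 0.41 [264. 232.] 374 [256. 229.]
blank 0.29 [421. 321.] 955 [423. 321.]
washer 0.53 [361. 316.] 22 [359. 316.]
side [[443.2, 0.0, 318.2], [0.0, 443.2, 248.0], [0.0, 0.0, 1.0]] [[0.753, 0.473, -0.458, 181.591], [-0.658, 0.52, -0.545, -485.448], [-0.019, 0.712, 0.702, 748.694], [0.0, 0.0, 0.0, 1.0]] ['image', 'mtx', 'pose', 'shot']
tablet 0.91 [272. 236.] 296 [276. 236.]
tablet 0.8 [315. 214.] 407 [316. 217.]
tablet 0.72 [363. 232.] 316 [365. 233.]
cradle 0.56 [280. 246.] 386 [281. 241.]
cradle 0.31 [164. 219.] 823 [166. 233.]
workbox 0.95 [384. 293.] 7012 [384. 294.]
workbox 0.38 [365. 232.] 352 [365. 234.]
mat 0.96 [256. 332.] 5510 [260. 331.]
mat 0.92 [469. 389.] 7944 [472. 386.]
blank 0.67 [401. 467.] 1476 [402. 460.]
blank 0.56 [192. 275.] 1166 [193. 276.]
```

View pics/top0.png

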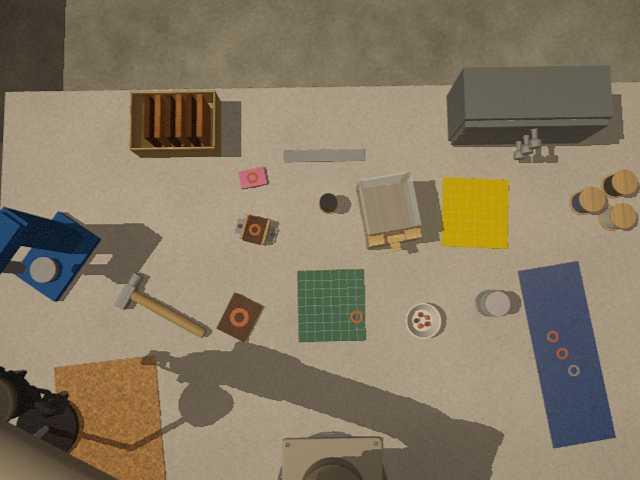

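View pics/side0.png

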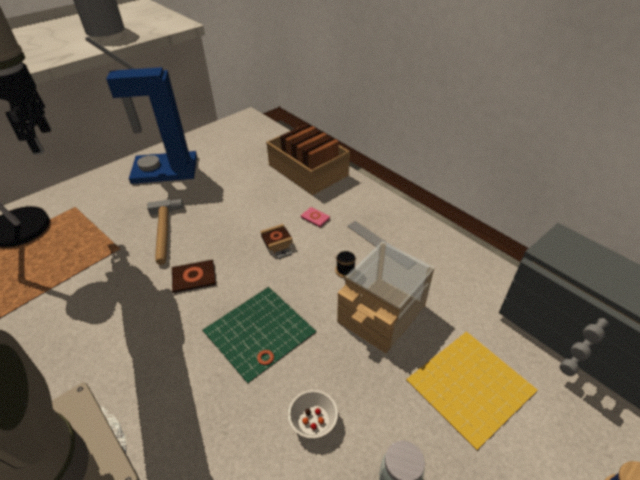

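The top view shows the cradle with the tablet at about (255,230), the green mat at (331,306), the box at (390,212) with its slot front at the bottom edge (about row 240, tongue near (396,243)), and the pink decoy at (252,178). The side view agrees: cradle (276,238), box (384,293), mat (259,331).

```bash
cat > h.py <<'E'
import numpy as np, cv2
from scipy.spatial.transform import Rotation as R
from bench import bot, eyes
F=np.diag([1,-1,-1])
def ray(p,uv):
    K=p["mtx"]; d=np.array([(uv[0]-K[0,2])/K[0,0],(uv[1]-K[1,2])/K[1,1]])
    if p.get("fish"):
        r=np.hypot(*d); v=np.array([*(d/max(r,1e-9)*np.sin(r)),np.cos(r)])
    else: v=np.array([*d,1.])
    return p["pose"][:3,:3]@(F@v)
def onz(p,uv,z):
    o=p["pose"][:3,3]; v=ray(p,uv); return (o+v*(z-o[2])/v[2])[:2]
def proj(p,P):
    K=p["mtx"]; c=((np.atleast_2d(P)-p["pose"][:3,3])@p["pose"][:3,:3])@F
    if p.get("fish"):
        r=np.hypot(c[:,0],c[:,1]); th=np.arctan2(r,c[:,2]); q=c[:,:2]/np.maximum(r,1e-9)[:,None]*th[:,None]
    else: q=c[:,:2]/c[:,2:]
    return q*[K[0,0],K[1,1]]+K[:2,2]
def cam(n):
    p=eyes.read_camera(n); p["mtx"]=np.array(p["mtx"]); p["pose"]=np.array(p["pose"])
    if n=="wrist": p["fish"]=1
    return p
def rect(p,m,z):
    c=cv2.findNonZero(m.astype(np.uint8))[:,0].astype(float)
    w=np.array([onz(p,u,z) for u in c]).astype(np.float32)
    return cv2.minAreaRect(w)
def st():
    s=bot.observe(); print({k:np.round(s[k],1).tolist() for k in("clock","ee_pos","eef_rot","ft_force","finger_gap","grip_force","joint_pos")}); return s
E
python3 - <<'E'
from h import *
p=cam("top"); q=cam("side")
for n,z in (("tablet",26),("mat",3),("blank",10),("cradle",28)):
    for c,nm in ((p,"top"),(q,"side")):
        for r in eyes.regions_of(n,c)[:3]:
            print(n,nm,np.round(r["confidence"],2),[np.round(v,1) for v in rect(c,r["mask"],z)])
for c,nm,b,s in ((p,"t",(225,205,65,50),6),(p,"tb",(345,160,85,95),6),(q,"sb",(325,230,120,125),5)):
    x,y,w,h=b; cv2.imwrite(f"pics/c_{nm}.png",cv2.resize(c["image"][y:y+h,x:x+w,::-1],None,fx=s,fy=s,interpolation=cv2.INTER_CUBIC))
a=cv2.imread("pics/c_t.png");b=cv2.imread("pics/c_tb.png");b=cv2.copyMakeBorder(b,0,0,0,0,0)
o=np.zeros((600,800,3),np.uint8);o[:300,:390]=a;b=cv2.resize(b,(408,456));o[:456,392:800]=b
cv2.imwrite("pics/crop.png",o)
E
```

```text
tablet top 0.79 [array([604.1, 177.1]), array([43.6, 62.2]), np.float64(78.5)]
tablet top 0.66 [array([730. , 181.4]), array([42.8, 60.3]), np.float64(11.1)]
tablet top 0.41 [array([ 420.9, -381.3]), array([82.7, 65.5]), np.float64(89.1)]
tablet side 0.85 [array([721.1, 163.7]), array([50.3, 69.1]), np.float64(8.4)]
tablet side 0.79 [array([604.1, 174.4]), array([46.3, 65.5]), np.float64(75.4)]
tablet side 0.52 [array([ 670.6, -115. ]), array([251. , 172.9]), np.float64(10.0)]
mat top 0.68 [array([ 642.6, -147.5]), array([191.1, 147.8]), np.float64(9.0)]
mat top 0.66 [array([ 639.8, -356.3]), array([162.8, 172.8]), np.float64(87.6)]
mat top 0.58 [array([423.2,  -3. ]), array([171.6, 163.6]), np.float64(0.8)]
mat side 0.78 [array([422.9,  -5.4]), array([170.9, 163.1]), np.float64(0.6)]
mat side 0.63 [array([ 640.4, -358.5]), array([161.5, 172.5]), np.float64(86.9)]
blank top 0.82 [array([397. , 216.1]), array([77.9, 97.3]), np.float64(63.2)]
blank top 0.6 [array([ 642.8, -147.3]), array([188.3, 142.8]), np.float64(9.2)]
blank side 0.88 [array([396.9, 209.3]), array([83. , 94.2]), np.float64(62.5)]
blank side 0.17 [array([435.6, 393.5]), array([246. ,  91.2]), np.float64(69.4)]
cradle top 0.71 [array([603.1, 173.2]), array([98.3, 57.3]), np.float64(73.4)]
cradle top 0.22 [array([398.1, 213.8]), array([73.6, 94.2]), np.float64(63.2)]
cradle side 0.72 [array([597.9, 152.7]), array([106.4,  58.4]), np.float64(73.2)]
```

View pics/crop.png

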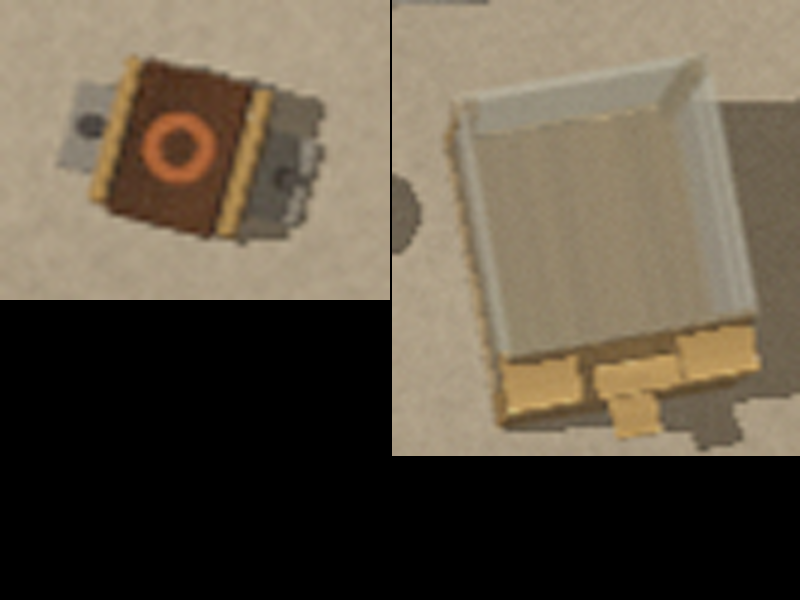

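The crop shows the tablet's long side along the rails, running up-right (world yaw about -12°). The box front edge runs from (500,420) to (757,370), giving a yaw of about +10°, and the tongue's outer edge is around (636,437). I'll move above the cradle first.

```bash
cat >> h.py <<'E'
def plan(pos,yaw,n,rp=True):
    "n equal rows (typed by hand) from the measured pose to pos mm, yaw deg, tool down"
    s=bot.observe(); e=np.array(s["ee_pos"]); R0=R.from_euler("xyz",s["eef_rot"],degrees=True).as_matrix()
    Rt=R.from_euler("xyz",[180,0,yaw],degrees=True).as_matrix()
    w=R.from_matrix(R0.T@Rt).as_rotvec(degrees=True)/n
    A=sum(R0@R.from_rotvec(w*k,degrees=True).as_matrix() for k in range(n))
    d=np.linalg.solve(A,np.array(pos)-e)/10
    print("n",n,"row",np.round(d,3).tolist(),np.round(w,2).tolist(),"norm",round(float(np.linalg.norm(d)),2))
E
python3 - <<'E'
from h import *
plan([604,177,200],78.5,22); plan([604,177,200],78.5,16)
p=cam("top")
C=lambda x,y:(345+(x-392)/4.8,160+y/4.8)
for n,x,y,z in (("tongueR",655,436,80),("tongueL",616,437,80),("tR in",661,394,80),("tL in",609,400,80),("frontL",505,412,95),("frontR",759,367,95),("chkL",583,400,95),("chkR",686,376,95),("hdrL",500,358,119),("hdrR",757,318,119),("backL",457,103,119),("backR",705,58,119)):
    print(n,np.round(onz(p,C(x,y),z),1))
E
```

```text
n 22 row [-2.383, 0.536, 0.22] [0.0, -0.0, 3.4] norm 2.45
n 16 row [-3.284, 0.7, 0.302] [0.0, -0.0, 4.68] norm 3.37
tongueR [ 543.4 -162.1]
tongueL [ 543.2 -143.5]
tR in [ 563.3 -165.5]
tL in [ 560.9 -140.7]
frontL [554.7 -89.9]
frontR [ 574.  -210.1]
chkL [ 559.8 -126.8]
chkR [ 570.3 -175.6]
hdrL [577.8 -86.5]
hdrR [ 594.5 -205.9]
backL [697.8 -69.2]
backR [ 717.3 -185.6]
```

```bash
python3 -m jog '[[-2.38,0.54,0.22,0,0,3.4],[-2.38,0.54,0.22,0,0,3.4],[-2.38,0.54,0.22,0,0,3.4],[-2.38,0.54,0.22,0,0,3.4],[-2.38,0.54,0.22,0,0,3.4],[-2.38,0.54,0.22,0,0,3.4],[-2.38,0.54,0.22,0,0,3.4],[-2.38,0.54,0.22,0,0,3.4],[-2.38,0.54,0.22,0,0,3.4],[-2.38,0.54,0.22,0,0,3.4],[-2.38,0.54,0.22,0,0,3.4],[-2.38,0.54,0.22,0,0,3.4]]' 1 && python3 -m jog '[[-2.38,0.54,0.22,0,0,3.4],[-2.38,0.54,0.22,0,0,3.4],[-2.38,0.54,0.22,0,0,3.4],[-2.38,0.54,0.22,0,0,3.4],[-2.38,0.54,0.22,0,0,3.4],[-2.38,0.54,0.22,0,0,3.4],[-2.38,0.54,0.22,0,0,3.4],[-2.38,0.54,0.22,0,0,3.4],[-2.38,0.54,0.22,0,0,3.4],[-2.38,0.54,0.22,0,0,3.4],[0,0,0,0,0,0],[0,0,0,0,0,0]]'
python3 - <<'E'
from h import *
st()
p=cam("wrist"); print(np.round(p["mtx"],1).tolist(),np.round(p["pose"],3).tolist())
cv2.imwrite("pics/w1.png",p["image"][:,:,::-1])
for n,z in (("tablet",26),("cradle",28)):
    for r in eyes.regions_of(n,p)[:3]: print(n,np.round(r["confidence"],2),np.round(r["at"]),[np.round(v,1) for v in rect(p,r["mask"],z)])
E
```

```text
clock: 2.25
ee_pos: [523.8, 402.0, 221.7]
eef_rot: [180.0, -0.0, 112.2]
ft_force: [0.0, 0.2, -0.3]
finger_gap: 85.4
grip_force: 0.0
clock: 3.25
ee_pos: [604.8, 175.0, 200.0]
eef_rot: [180.0, 0.0, 78.2]
ft_force: [0.7, 0.4, 0.0]
finger_gap: 85.5
grip_force: 0.0
{'clock': 3.2, 'ee_pos': [604.8, 175.0, 200.0], 'eef_rot': [180.0, 0.0, 78.2], 'ft_force': [0.7, 0.4, 0.0], 'finger_gap': 85.5, 'grip_force': 0.0, 'joint_pos': [-35.9, 21.7, 20.1, 87.7, -7.7, 71.9, -26.5]}
[[371.6, 0.0, 319.5], [0.0, 371.6, 234.9], [0.0, 0.0, 1.0]] [[0.979, 0.194, 0.061, 621.556], [-0.203, 0.933, 0.298, 251.639], [0.001, -0.304, 0.953, 325.925], [0.0, 0.0, 0.0, 1.0]]
tablet 0.97 [458. 173.] [array([728.7, 187. ]), array([44.1, 62.9]), np.float64(11.5)]
tablet 0.63 [317. 214.] [array([605.6, 175.8]), array([44.3, 64.7]), np.float64(74.8)]
cradle 0.98 [323. 182.] [array([607.6, 180.4]), array([93.5, 58.9]), np.float64(74.1)]
```

View pics/w1.png

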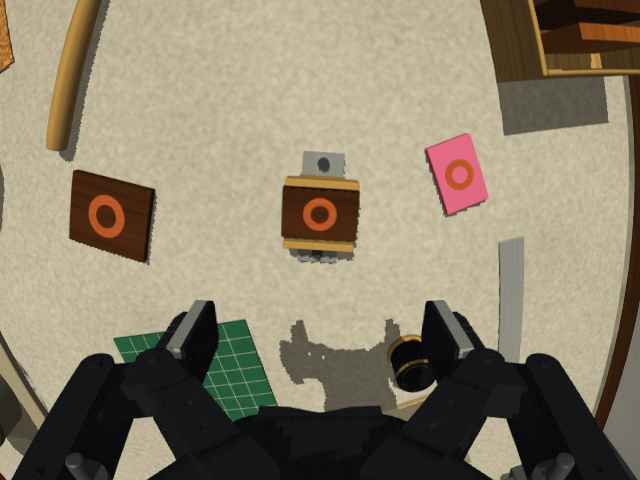

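The wrist view shows the tablet in the cradle at (318,214), tilted about 3° in the image. The pink decoy is at (458,173), and the open fingertips are at (214,301) and (427,302).

Run:
```python
from h import *
s=bot.observe(); p=cam("wrist")
T=R.from_euler("xyz",s["eef_rot"],degrees=True).as_matrix()
for uv,y in (((214,301),42.7),((427,302),-42.7),((192,301),42.7),((447,302),-42.7)):
    for sg in (y,-y):
        o=T.T@(p["pose"][:3,3]-s["ee_pos"]); v=T.T@ray(p,uv); k=(sg-o[1])/v[1]
        if k>0: print(uv,np.round(o+k*v,1))
# tablet edges by colour
m=np.zeros((480,640),bool)
for r in eyes.regions_of("tablet",p):
    if abs(r["at"][0]-317)<25: m=r["mask"]
h=cv2.cvtColor(p["image"],cv2.COLOR_RGB2HSV); im=p["image"].astype(int)
d=(im.sum(2)<200)&(im[:,:,0]>im[:,:,2]+15); d[:, :270]=0; d[:,370:]=0; d[:170]=0; d[260:]=0
n,l,stt,c=cv2.connectedComponentsWithStats(d.astype(np.uint8)); k=1+stt[1:,4].argmax(); print(stt[k])
print([np.round(v,1) for v in rect(p,l==k,26)],[np.round(v,1) for v in rect(p,m,26)])
plan([605,176,70],75.2,8)
```

```text
(214, 301) [  7.2 -42.7   6.8]
(427, 302) [11.5 42.7 -1.9]
(192, 301) [ 20.1 -42.7 -17.7]
(447, 302) [ 22.4  42.7 -22.6]
[ 284  190   77   57 2990]
[array([606.4, 175.3]), array([45.5, 63.4]), np.float64(75.0)] [array([605.7, 176.1]), array([45.9, 65.1]), np.float64(75.0)]
n 8 row [-0.035, 0.017, 1.624] [-0.0, -0.0, 0.42] norm 1.62
```

```bash
python3 -m jog '[[-0.03,0.02,1.62,0,0,0.4],[-0.03,0.02,1.62,0,0,0.4],[-0.03,0.02,1.62,0,0,0.4],[-0.03,0.02,1.62,0,0,0.4],[-0.03,0.02,1.62,0,0,0.4],[-0.03,0.02,1.62,0,0,0.4],[-0.03,0.02,1.62,0,0,0.4],[-0.03,0.02,1.62,0,0,0.4],[0,0,0,0,0,0],[0,0,0,0,0,0]]'
python3 - <<'E'
from h import *
st(); p=cam("wrist"); cv2.imwrite("pics/w2.png",p["image"][:,:,::-1])
for n,z in (("tablet",26),):
    for r in eyes.regions_of(n,p)[:3]: print(n,np.round(r["confidence"],2),np.round(r["at"]),[np.round(v,1) for v in rect(p,r["mask"],z)])
im=p["image"].astype(int);d=(im.sum(2)<200)&(im[:,:,0]>im[:,:,2]+15)
n,l,stt,c=cv2.connectedComponentsWithStats(d.astype(np.uint8))
for k in 1+np.argsort(-stt[1:,4])[:3]: print(stt[k],[np.round(v,1) for v in rect(p,l==k,26)])
plan([605.5,175.7,25],75.1,5)
E
```

```text
clock: 4.33
ee_pos: [604.9, 175.7, 69.8]
eef_rot: [-179.9, 0.0, 75.4]
ft_force: [-0.8, 0.5, -0.1]
finger_gap: 85.3
grip_force: 0.0
{'clock': 4.3, 'ee_pos': [604.9, 175.7, 69.8], 'eef_rot': [-179.9, 0.0, 75.4], 'ft_force': [-0.8, 0.5, -0.1], 'finger_gap': 85.3, 'grip_force': 0.0, 'joint_pos': [-34.9, 29.1, 18.9, 94.4, -10.7, 58.3, -27.2]}
tablet 0.97 [528. 198.] [array([724. , 189.5]), array([42.9, 60.3]), np.float64(11.1)]
tablet 0.83 [319. 278.] [array([605.9, 175.5]), array([43.6, 64. ]), np.float64(74.9)]
[ 256  237  130   83 7555] [array([606.1, 175.3]), array([45.2, 63.5]), np.float64(74.2)]
[   0  219   85  122 5881] [array([426.7, 215.9]), array([71.6, 81.9]), np.float64(63.0)]
[ 565    0   75   59 3908] [array([803.6, 276.3]), array([68.3, 34.8]), np.float64(2.1)]
n 5 row [-0.004, -0.012, 0.929] [0.01, -0.01, 0.05] norm 0.93
```

View pics/w2.png

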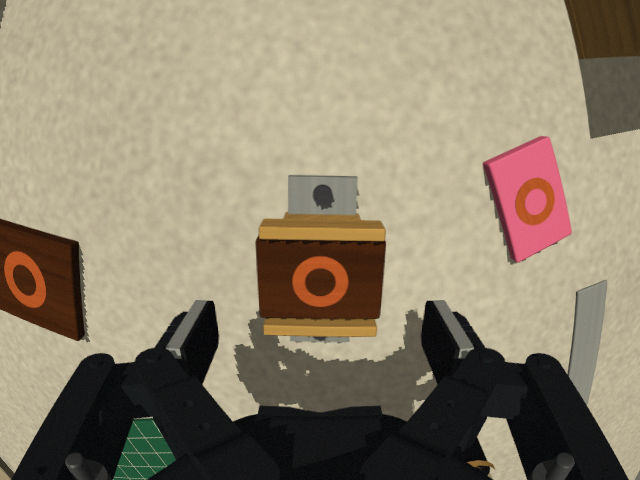

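The tablet is centred between the fingers at (320,278), so I'll go down and close on its ends.

```bash
python3 -m jog '[[0,0.02,0.9,0,0,0],[0,0.02,0.9,0,0,0],[0,0.02,0.9,0,0,0],[0,0.01,0.9,0,0,0],[0,0,0.9,0,0,0],[0,0,0,0,0,0],[0,0,0,0,0,0]]' 1 && python3 -m jog '[[0,0,0,0,0,0],[0,0,0,0,0,0],[0,0,0,0,0,0],[0,0,0,0,0,0],[0,0,0,0,0,0],[0,0,0,0,0,0],[0,0,0,0,0,0],[0,0,0,0,0,0]]' 0.5 40
```

```text
clock: 5.02
ee_pos: [605.8, 174.9, 24.5]
eef_rot: [-179.9, 0.1, 75.3]
ft_force: [-1.0, 0.6, 0.3]
finger_gap: 85.4
grip_force: 0.0
clock: 5.68
ee_pos: [606.7, 175.1, 26.1]
eef_rot: [179.9, -0.0, 75.3]
ft_force: [-1.3, -1.1, 5.6]
finger_gap: 63.3
grip_force: 44.8
```

```bash
python3 -m jog '[[0,0,-1,0,0,0],[0,0,-1.5,0,0,0],[0,0,-1.5,0,0,0],[0,0,-1.5,0,0,0],[0,0,-1.5,0,0,0],[0,0,0,0,0,0]]'
python3 - <<'E'
from h import *
plan([445,15,60],99,12)
p=cam("side"); cv2.imwrite("pics/s2.png",cv2.resize(p["image"][180:300,220:380,::-1],None,fx=4,fy=4,interpolation=cv2.INTER_CUBIC))
E
```

```text
clock: 6.18
ee_pos: [607.8, 175.5, 98.9]
eef_rot: [179.8, -0.2, 75.3]
ft_force: [1.1, -0.4, -0.0]
finger_gap: 62.8
grip_force: 44.2
n 12 row [-1.436, -1.274, 0.32] [0.02, -0.01, -1.97] norm 1.95
```

View pics/s2.png

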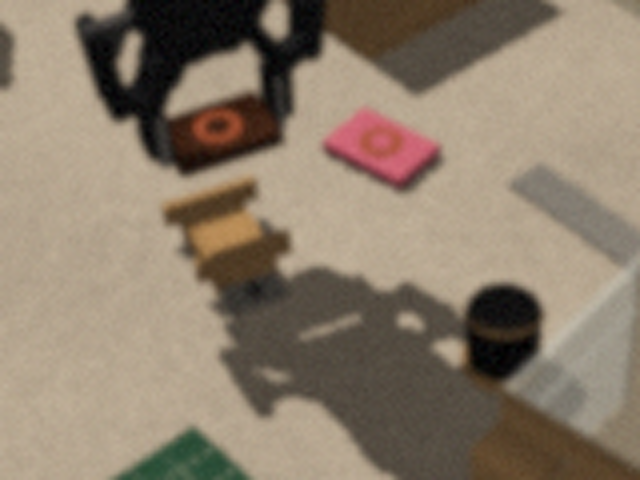

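The tablet is held by its ends at about (220,130) in the crop. The cradle is empty at (230,230) and the pink decoy hasn't moved. Next I'll carry the tablet to the mat.

```bash
python3 -m jog '[[-1.43,-1.27,0.32,0,0,-2],[-1.43,-1.27,0.32,0,0,-2],[-1.43,-1.27,0.32,0,0,-2],[-1.43,-1.27,0.32,0,0,-2],[-1.43,-1.27,0.32,0,0,-2],[-1.43,-1.27,0.32,0,0,-2],[-1.43,-1.27,0.32,0,0,-2],[-1.43,-1.27,0.32,0,0,-2],[-1.43,-1.27,0.32,0,0,-2],[-1.43,-1.27,0.32,0,0,-2],[-1.43,-1.27,0.32,0,0,-2],[-1.43,-1.27,0.32,0,0,-2]]' && python3 -m jog '[[0,0,0.8,0,0,0],[0,0,0.8,0,0,0],[0,0,0.8,0,0,0],[0,0,0.8,0,0,0],[0,0,0.6,0,0,0],[0,0,0,0,0,0],[0,0,0,0,0,0]]'
```

```text
clock: 7.23
ee_pos: [442.9, 14.2, 56.1]
eef_rot: [-179.9, -0.0, 99.4]
ft_force: [-0.8, -0.3, 0.2]
finger_gap: 63.1
grip_force: 44.2
clock: 7.82
ee_pos: [444.1, 14.9, 18.4]
eef_rot: [-179.9, 0.0, 99.3]
ft_force: [0.5, -0.1, -0.4]
finger_gap: 62.5
grip_force: 44.2
```

```bash
python3 -m jog '[[0,0,0.15,0,0,0],[0,0,0.15,0,0,0],[0,0,0,0,0,0]]'; python3 -m jog '[[0,0,0.1,0,0,0],[0,0,0.1,0,0,0],[0,0,0,0,0,0]]'
```

```text
clock: 8.07
ee_pos: [444.4, 14.8, 15.9]
eef_rot: [180.0, -0.0, 99.3]
ft_force: [-0.1, -0.7, -0.2]
finger_gap: 62.6
grip_force: 44.2
clock: 8.32
ee_pos: [444.5, 14.8, 14.4]
eef_rot: [180.0, -0.0, 99.3]
ft_force: [-3.3, 0.1, 8.5]
finger_gap: 62.8
grip_force: 49.1
```

Contact is felt at 14.4, so I'll release and rise.

```bash
python3 -m jog '[[0,0,0,0,0,0],[0,0,0,0,0,0],[0,0,0,0,0,0],[0,0,0,0,0,0],[0,0,0,0,0,0],[0,0,-1,0,0,0],[0,0,-2,0,0,0],[0,0,-3,0,0,0],[0,0,-3,0,0,0],[0,0,0,0,0,0],[0,0,0,0,0,0]]' 1
python3 - <<'E'
from h import *
for nm in ("wrist","top"):
    p=cam(nm)
    for r in eyes.regions_of("tablet",p)[:4]: print(nm,np.round(r["confidence"],2),np.round(r["at"]),[np.round(v,1) for v in rect(p,r["mask"],13)])
    if nm=="wrist":
        im=p["image"].astype(int);d=(im.sum(2)<200)&(im[:,:,0]>im[:,:,2]+15)
        n,l,stt,c=cv2.connectedComponentsWithStats(d.astype(np.uint8))
        for k in 1+np.argsort(-stt[1:,4])[:3]: print(stt[k],[np.round(v,1) for v in rect(p,l==k,13)])
    cv2.imwrite(f"pics/{nm}3.png",p["image"][:,:,::-1])
E
```

```text
clock: 9.23
ee_pos: [445.5, 15.0, 106.0]
eef_rot: [179.8, -0.0, 99.3]
ft_force: [0.1, 0.8, -0.4]
finger_gap: 85.2
grip_force: 0.0
wrist 0.75 [317. 247.] [array([445.3,  15.9]), array([64.4, 45.9]), np.float64(9.9)]
[ 266  210  103   70 5315] [array([445.2,  16.1]), array([63.5, 45.5]), np.float64(10.0)]
[558   9  74  54 907] [array([616.6, 202.7]), array([76.2, 30. ]), np.float64(8.6)]
[542  70  67  54 887] [array([605.1, 148.3]), array([14.5, 69.3]), np.float64(76.9)]
top 0.76 [252. 179.] [array([732.5, 183.6]), array([46.1, 64.7]), np.float64(10.6)]
```

View pics/wrist3.png

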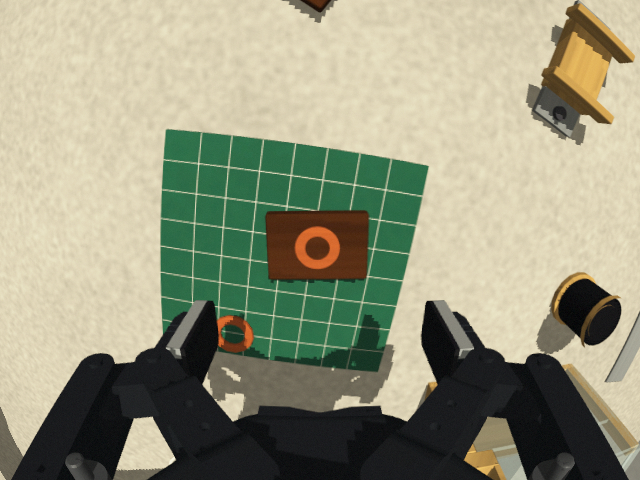

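The tablet lies flat on the mat at (317,247) px, i.e. (445,16) at yaw 10°. The washer at (235,333) is clear. I'll turn 90° and regrasp the rear part of its sides with the fingers only partly open.

Run:
```python
from h import *
plan([425.6,12.5,80],9.9,14)
p=cam("wrist")
for r in eyes.regions_of("washer",p)[:2]: print(r["confidence"],onz(p,r["at"],7))
p=cam("top")
for r in eyes.regions_of("spool",p)[:2]: print(r["confidence"],onz(p,r["at"],50))
```

```text
n 14 row [-0.09, -0.111, 0.165] [-0.01, 0.01, 6.39] norm 0.22
0.56 [400.39166841 -53.92286343]
0.6 [653.17961787  -2.63610868]
```

```bash
python3 -m jog '[[-0.09,-0.11,0.16,0,0,6.4],[-0.09,-0.11,0.16,0,0,6.4],[-0.09,-0.11,0.16,0,0,6.4],[-0.09,-0.11,0.16,0,0,6.4],[-0.09,-0.11,0.16,0,0,6.4],[-0.09,-0.11,0.16,0,0,6.4],[-0.09,-0.11,0.16,0,0,6.4],[-0.09,-0.11,0.16,0,0,6.4],[-0.09,-0.11,0.16,0,0,6.4],[-0.09,-0.11,0.16,0,0,6.4],[-0.09,-0.11,0.16,0,0,6.4],[-0.09,-0.11,0.16,0,0,6.4]]' 0.72 && python3 -m jog '[[-0.09,-0.11,0.16,0,0,6.4],[-0.09,-0.11,0.16,0,0,6.4],[0,0,0,0,0,0],[0,0,0,0,0,0]]'
python3 - <<'E'
from h import *
st(); plan([425.6,12.5,20],9.9,6)
p=cam("wrist"); 
for r in eyes.regions_of("tablet",p)[:2]: print(np.round(r["confidence"],2),np.round(r["at"]),[np.round(v,1) for v in rect(p,r["mask"],13)])
im=p["image"].astype(int);d=(im.sum(2)<200)&(im[:,:,0]>im[:,:,2]+15)
n,l,stt,c=cv2.connectedComponentsWithStats(d.astype(np.uint8))
for k in 1+np.argsort(-stt[1:,4])[:2]: print(stt[k],[np.round(v,1) for v in rect(p,l==k,13)])
E
```

```text
clock: 10.63
ee_pos: [428.6, 11.0, 84.3]
eef_rot: [-180.0, 0.0, 22.2]
ft_force: [0.1, -0.1, -0.2]
finger_gap: 61.7
grip_force: 0.0
clock: 10.97
ee_pos: [426.3, 12.6, 81.3]
eef_rot: [180.0, 0.0, 9.9]
ft_force: [-0.3, 0.1, 0.1]
finger_gap: 61.8
grip_force: 0.0
{'clock': 11.0, 'ee_pos': [426.3, 12.6, 81.3], 'eef_rot': [180.0, 0.0, 9.9], 'ft_force': [-0.3, 0.1, 0.1], 'finger_gap': 61.8, 'grip_force': 0.0, 'joint_pos': [-31.0, 3.9, 24.1, 124.1, -2.0, 52.4, -85.9]}
n 6 row [-0.011, -0.001, 1.022] [0.0, 0.01, 0.0] norm 1.02
0.83 [320. 226.] [array([446.4,  15.1]), array([66. , 44.9]), np.float64(10.1)]
0.19 [588.  48.] [array([ 600. , -128.8]), array([ 87.8, 101. ]), np.float64(7.5)]
[   0  162   97  158 7268] [array([401.8, 208.6]), array([76.5, 97.8]), np.float64(63.0)]
[ 281  171   83  113 6610] [array([446.3,  14.7]), array([64.4, 43.5]), np.float64(9.9)]
```

```bash
python3 -m jog '[[0,0,1,0,0,0],[0,0,1.1,0,0,0],[0,0,1,0,0,0],[0,0,1,0,0,0],[0,0,1,0,0,0],[0,0,1,0,0,0],[0,0,0,0,0,0],[0,0,0,0,0,0]]' && python3 -m jog '[[0,0,0,0,0,0],[0,0,0,0,0,0],[0,0,0,0,0,0],[0,0,0,0,0,0],[0,0,0,0,0,0],[0,0,0,0,0,0],[0,0,0,0,0,0]]' 0.3 50
```

```text
clock: 11.73
ee_pos: [426.0, 12.4, 19.9]
eef_rot: [180.0, 0.1, 9.7]
ft_force: [1.1, 0.0, -0.4]
finger_gap: 61.7
grip_force: 0.0
clock: 12.32
ee_pos: [427.0, 12.7, 21.2]
eef_rot: [-180.0, -0.1, 9.7]
ft_force: [-1.5, 0.1, 6.4]
finger_gap: 42.7
grip_force: 50.9
```

```bash
python3 -m jog '[[0,0,-1,0,0,0],[0,0,-2,0,0,0],[0,0,-2,0,0,0],[0,0,-3,0,0,0],[0,0,-3,0,0,0],[0,0,-2,0,0,0],[0,2,0,0,0,0],[0,2,0,0,0,0],[0,2.5,0,0,0,0],[0,2.5,0,0,0,0],[0,1.5,0,0,0,0],[0,0,0,0,0,0]]' && python3 -m jog '[[0,1,0,0,0,0],[0,1,0,0,0,0],[0,1,0,0,0,0],[0,0,0,0,0,0],[0,0,0,0,0,0]]'
python3 - <<'E'
from h import *
st()
p=cam("wrist"); cv2.imwrite("pics/w4.png",p["image"][:,:,::-1]); np.save("w4.npy",p["pose"])
for r in eyes.regions_of("tablet",p)[:2]: print(np.round(r["confidence"],2),np.round(r["at"]))
# project rough box model
def pt(x,y,z,c=(564,-150),a=9.1):
    a=np.radians(a); return [c[0]+x*np.cos(a)-y*np.sin(a),c[1]+x*np.sin(a)+y*np.cos(a),z]
for n,q in (("tongL",(-20,11,80)),("tongR",(-20,-11,80)),("chL",(0,24.5,95)),("chR",(0,-24.5,95)),("fL",(0,60,95)),("fR",(0,-60,95))): print(n,np.round(proj(p,pt(*q)),1))
E
```

```text
clock: 13.32
ee_pos: [444.3, -94.2, 151.4]
eef_rot: [179.9, -0.1, 9.5]
ft_force: [-0.7, -0.2, -0.7]
finger_gap: 42.4
grip_force: 51.2
clock: 13.73
ee_pos: [449.1, -120.1, 150.8]
eef_rot: [-180.0, -0.0, 9.7]
ft_force: [-0.1, -0.1, -0.6]
finger_gap: 42.4
grip_force: 51.2
{'clock': 13.7, 'ee_pos': [449.1, -120.1, 150.8], 'eef_rot': [-180.0, -0.0, 9.7], 'ft_force': [-0.1, -0.1, -0.6], 'finger_gap': 42.4, 'grip_force': 51.2, 'joint_pos': [-23.0, 2.9, 33.6, 115.6, -1.8, 62.0, -68.9]}
0.73 [320. 266.]
tongL [[391.4 104.2]]
tongR [[431.3 107. ]]
chL [[370.4  61.5]]
chR [[465.7  70.2]]
fL [[296.4  59.9]]
fR [[525.   79.6]]
```

View pics/w4.png

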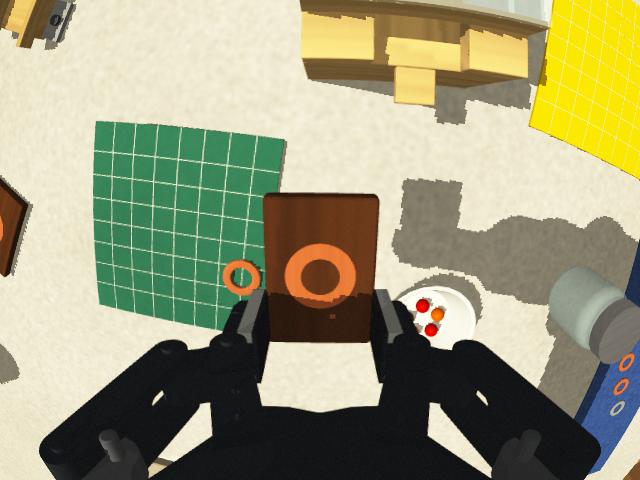

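The held tablet is at (320,267) and straight between the pads. The box tongue shows at (394–435, 67–104), within 4 px of my model. I'll go to a stand-off in front of the slot and fit the box from there.

Run:
```python
from h import *
plan([470,-167,120],9.3,5)
```

```text
n 5 row [0.253, 1.006, 0.612] [-0.01, -0.0, 0.09] norm 1.2
```

```bash
python3 -m jog '[[0.25,1,0.61,0,0,0.1],[0.25,1,0.61,0,0,0.1],[0.25,1,0.61,0,0,0.1],[0.25,1,0.61,0,0,0.1],[0.25,1,0.61,0,0,0.1],[0,0,0,0,0,0],[0,0,0,0,0,0]]'
cat > fit.py <<'E'
from h import *
from scipy.optimize import minimize
def seg(a,b,n=40): return np.linspace(a,b,n)
E_=[seg((-20,-11,80),(-20,11,80)),seg((-20,11,80),(-1,11,80),25),seg((-20,-11,80),(-1,-11,80),25),
    seg((0,24.5,95),(0,60,95)),seg((0,-24.5,95),(0,-60,95)),seg((0,24.5,95),(16,24.5,95),20),seg((0,-24.5,95),(16,-24.5,95),20),
    seg((0,24.5,80),(0,11,80),20),seg((0,-24.5,80),(0,-11,80),20)]
L=np.vstack(E_)
def world(P,c):
    a=np.radians(c[2]); x,y=P[:,0],P[:,1]
    return np.c_[c[0]+x*np.cos(a)-y*np.sin(a),c[1]+x*np.sin(a)+y*np.cos(a),P[:,2]]
def fit(p,c0,show=None):
    g=cv2.GaussianBlur(p["image"],(0,0),1.0).astype(np.float32)
    G=np.sqrt(sum(cv2.Sobel(g[:,:,i],cv2.CV_32F,1,0)**2+cv2.Sobel(g[:,:,i],cv2.CV_32F,0,1)**2 for i in range(3)))
    G=np.minimum(G,150)
    def sc(c,S):
        q=proj(p,world(L,c)).astype(np.float32)
        return -cv2.remap(S,q[:,0],q[:,1],cv2.INTER_LINEAR).mean()
    c=np.array(c0,float)
    for sg in (4,2,1):
        S=cv2.GaussianBlur(G,(0,0),sg)
        best=min(([c+[dx,dy,da] for dx in np.arange(-2,3)*sg for dy in np.arange(-2,3)*sg for da in (-1,0,1)]),key=lambda k:sc(k,S))
        c=minimize(sc,best,args=(S,),method="Nelder-Mead",options=dict(xatol=.02,fatol=.01)).x
    print("fit",np.round(c,2),round(float(sc(c,S)),1),"start score",round(float(sc(np.array(c0,float),S)),1))
    if show:
        im=p["image"][:,:,::-1].copy()
        for u in proj(p,world(L,c)): cv2.circle(im,tuple(int(v) for v in np.round(u)),0,(255,0,255),-1)
        cv2.imwrite(show,im)
    return c
E
python3 - <<'E'
from fit import *
s=st(); p=cam("wrist"); c=fit(p,(564,-151.5,9.3),"pics/w5.png"); fit(cam("top"),(564,-151,9.1))
zt=s["ee_pos"][2]-18.2+10
im=p["image"].astype(int);d=(im.sum(2)<230)&(im[:,:,0]>im[:,:,2]+15)
for r in eyes.regions_of("tablet",p)[:2]: print(np.round(r["confidence"],2),np.round(r["at"]),[np.round(v,1) for v in rect(p,r["mask"],zt)])
n,l,stt,_=cv2.connectedComponentsWithStats(d.astype(np.uint8))
for k in 1+np.argsort(-stt[1:,4])[:2]: print(stt[k],[np.round(v,1) for v in rect(p,l==k,zt)])
E
```

```text
clock: 14.42
ee_pos: [469.6, -167.2, 119.8]
eef_rot: [-180.0, 0.1, 9.2]
ft_force: [1.0, 1.1, -0.8]
finger_gap: 42.4
grip_force: 51.2
{'clock': 14.4, 'ee_pos': [469.6, -167.2, 119.8], 'eef_rot': [-180.0, 0.1, 9.2], 'ft_force': [1.0, 1.1, -0.8], 'finger_gap': 42.4, 'grip_force': 51.2, 'joint_pos': [-18.3, 10.8, 35.9, 112.9, -7.4, 58.6, -59.7]}
fit [ 565.5  -151.59    9.23] -139.4 start score -87.9
fit [ 574.07 -146.21   24.  ] -112.4 start score -124.3
0.69 [319. 265.] [array([ 489. , -164.2]), array([66. , 43.6]), np.float64(9.0)]
[  263   193   116   155 12816] [array([ 487.9, -164.5]), array([68.1, 43.9]), np.float64(9.8)]
[ 162    5  319   19 1450] [array([ 588.7, -148.4]), array([  2.6, 119.7]), np.float64(9.3)]
```

View pics/w5.png

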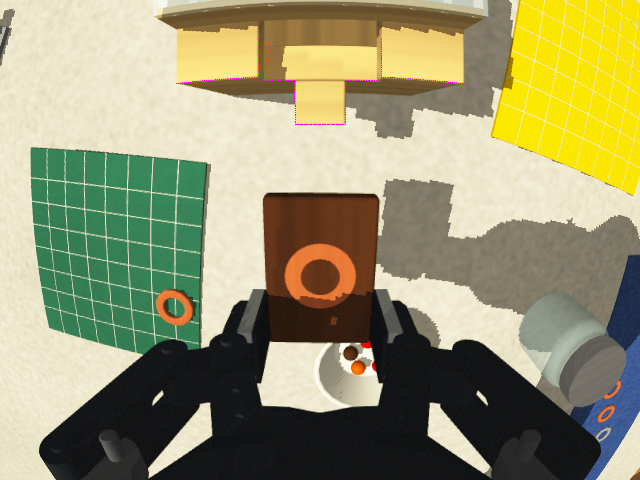

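The magenta model sits exactly on the tongue (295–345, 80–124) and the cheeks, so the slot is at (565.5,-151.6), yaw 9.2°. The tablet is aligned with it to within 0.3 mm and lies 77 mm short. I'll go down to slot height and insert.

```bash
python3 -m jog '[[0,0,0.7,0,0,0],[0,0,0.7,0,0,0],[0,0,0.55,0,0,0],[0,0,0,0,0,0]]' && python3 -m jog '[[1,0,0,0,0,0],[1,0,0,0,0,0],[1,0,0,0,0,0],[1,0,0,0,0,0],[0,0,0,0,0,0],[0,0,0,0,0,0]]'
python3 - <<'E'
from fit import *
s=st(); p=cam("wrist"); c=fit(p,(565.5,-151.6,9.2),"pics/w6.png")
zt=s["ee_pos"][2]-18.2+10
for r in eyes.regions_of("tablet",p)[:1]:
    b=rect(p,r["mask"],zt); print(np.round(r["confidence"],2),[np.round(v,1) for v in b])
a=np.radians(9.23); M=np.array([[np.cos(a),np.sin(a)],[-np.sin(a),np.cos(a)]])
print("tool in slot",M@(np.array(s["ee_pos"][:2])-c[:2]),"tablet",M@(np.array(b[0])-c[:2]))
E
```

```text
clock: 14.9
ee_pos: [469.0, -167.3, 99.0]
eef_rot: [-180.0, 0.1, 9.2]
ft_force: [-0.4, 0.3, -1.1]
finger_gap: 42.3
grip_force: 51.2
clock: 15.4
ee_pos: [509.8, -161.3, 100.3]
eef_rot: [180.0, 0.0, 9.2]
ft_force: [-1.8, -0.3, -1.4]
finger_gap: 42.3
grip_force: 51.2
{'clock': 15.4, 'ee_pos': [509.8, -161.3, 100.3], 'eef_rot': [180.0, 0.0, 9.2], 'ft_force': [-1.8, -0.3, -1.4], 'finger_gap': 42.3, 'grip_force': 51.2, 'joint_pos': [-17.2, 17.4, 34.6, 108.6, -11.6, 57.4, -58.4]}
fit [ 565.25 -151.77    9.31] -101.9 start score -99.5
0.9 [array([ 529.6, -158.2]), array([65.5, 43.7]), np.float64(8.4)]
tool in slot [-56.21334364  -0.47957235] tablet [-36.21917297  -0.67039943]
```

```bash
python3 -m jog '[[0.6,-0.02,0,0,0,0],[0.6,-0.02,0,0,0,0],[0.6,0,0,0,0,0],[0.6,0,0,0,0,0],[0,0,0,0,0,0]]' && python3 -m jog '[[0.5,0,0,0,0,0],[0.5,0,0,0,0,0],[0.5,0,0,0,0,0],[0,0,0,0,0,0],[0,0,0,0,0,0]]'
python3 - <<'E'
from fit import *
s=st(); p=cam("wrist"); c=(565.4,-151.65,9.25)
zt=s["ee_pos"][2]-18.2+10
a=np.radians(9.23); M=np.array([[np.cos(a),np.sin(a)],[-np.sin(a),np.cos(a)]])
print("tool in slot",M@(np.array(s["ee_pos"][:2])-c[:2]))
E
```

```text
clock: 15.92
ee_pos: [534.3, -156.5, 100.5]
eef_rot: [180.0, -0.0, 9.3]
ft_force: [0.1, -0.2, -0.3]
finger_gap: 42.3
grip_force: 51.2
clock: 16.33
ee_pos: [547.9, -154.7, 100.4]
eef_rot: [180.0, 0.0, 9.2]
ft_force: [-0.4, -0.4, -0.2]
finger_gap: 42.6
grip_force: 51.2
{'clock': 16.3, 'ee_pos': [547.9, -154.7, 100.4], 'eef_rot': [180.0, 0.0, 9.2], 'ft_force': [-0.4, -0.4, -0.2], 'finger_gap': 42.6, 'grip_force': 51.2, 'joint_pos': [-16.6, 21.8, 33.5, 103.4, -13.8, 58.9, -58.5]}
tool in slot [-17.75131414  -0.16849529]
```

```bash
python3 -m jog '[[0.2,0,0.05,0,0,0],[0,0,0.05,0,0,0],[0,0,0,0,0,0]]'; python3 -m jog '[[0,0,0.05,0,0,0],[0,0,0.05,0,0,0],[0,0,0,0,0,0]]'
```

```text
clock: 16.63
ee_pos: [549.7, -154.3, 99.4]
eef_rot: [-180.0, 0.0, 9.2]
ft_force: [1.0, 0.4, -0.9]
finger_gap: 42.5
grip_force: 51.2
clock: 16.88
ee_pos: [549.6, -154.4, 98.4]
eef_rot: [-180.0, 0.0, 9.2]
ft_force: [1.2, -0.6, -0.5]
finger_gap: 41.8
grip_force: 51.2
```

```bash
python3 -m jog '[[0,0,0.05,0,0,0],[0,0,0.05,0,0,0],[0,0,0,0,0,0]]'; python3 -m jog '[[0,0,0.05,0,0,0],[0,0,0,0,0,0],[0,0,0,0,0,0]]'
```

```text
clock: 17.13
ee_pos: [549.7, -154.4, 98.2]
eef_rot: [-180.0, -0.0, 9.2]
ft_force: [-4.6, 0.7, 7.9]
finger_gap: 42.3
grip_force: 52.1
clock: 17.38
ee_pos: [549.7, -154.4, 98.2]
eef_rot: [-180.0, -0.0, 9.2]
ft_force: [-6.2, 0.6, 13.2]
finger_gap: 42.1
grip_force: 52.7
```

```bash
python3 -m jog '[[0,0,-0.1,0,0,0],[0,0,0,0,0,0],[0,0,0,0,0,0],[0,0,0,0,0,0],[0,0,0,0,0,0],[0,0,-0.8,0,0,0],[0,0,-1.2,0,0,0],[0,0,-1.5,0,0,0],[-2,0,-0.5,0,0,0],[-2,0,0,0,0,0],[-1.5,0,0,0,0,0],[0,0,0,0,0,0]]' 0.72
python3 - <<'E'
from fit import *
s=st(); p=cam("wrist"); c=np.array((565.4,-151.65)); cv2.imwrite("pics/w7.png",p["image"][:,:,::-1])
a=np.radians(9.23); M=np.array([[np.cos(a),np.sin(a)],[-np.sin(a),np.cos(a)]])
print("tool in slot",M@(np.array(s["ee_pos"][:2])-c))
for r in eyes.regions_of("tablet",p)[:2]:
    b=rect(p,r["mask"],90); print(np.round(r["confidence"],2),np.round(r["at"]),[np.round(v,1) for v in b],M@(np.array(b[0])-c))
E
```

```text
clock: 18.38
ee_pos: [493.3, -164.4, 139.2]
eef_rot: [-180.0, -0.0, 9.1]
ft_force: [0.0, 0.3, 0.3]
finger_gap: 61.9
grip_force: 0.0
{'clock': 18.4, 'ee_pos': [493.3, -164.4, 139.2], 'eef_rot': [-180.0, -0.0, 9.1], 'ft_force': [0.0, 0.3, 0.3], 'finger_gap': 61.9, 'grip_force': 0.0, 'joint_pos': [-18.6, 12.3, 36.0, 108.8, -8.2, 61.4, -60.3]}
tool in slot [-73.16571863  -1.04312333]
0.74 [316. 136.] [array([ 563.6, -152.5]), array([52.7, 44.4]), np.float64(8.5)] [-1.88763242 -0.52433805]
```

View pics/w7.png

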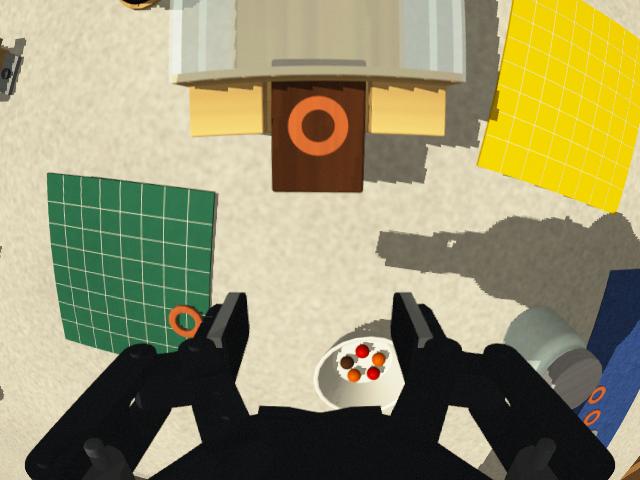

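The tablet rests in the slot, centred, with its rear edge at row 190 (about 28 mm out). I'll shut the fingers, drop behind it and push.

```bash
python3 -m jog '[[0,-0.1,0,0,0,0],[0,0,0,0,0,0],[0,0,0,0,0,0],[0,0,0,0,0,0],[0,0,0,0,0,0],[0,0,0,0,0,0],[0,0,1,0,0,0],[0,0,1,0,0,0],[0,0,1,0,0,0],[0,0,0.8,0,0,0],[0,0,0,0,0,0]]' 0 20 && python3 -m jog '[[0.8,0,0,0,0,0],[0.8,0,0,0,0,0],[0.8,0,0,0,0,0],[0.5,0,0,0,0,0],[0.5,0,0,0,0,0],[0,0,0,0,0,0]]'
```

```text
clock: 19.4
ee_pos: [493.9, -161.9, 97.6]
eef_rot: [-180.0, 0.2, 9.2]
ft_force: [-0.5, 0.7, -0.1]
finger_gap: -0.0
grip_force: 0.0
clock: 19.9
ee_pos: [530.0, -156.4, 100.1]
eef_rot: [180.0, -0.0, 9.3]
ft_force: [-0.1, 0.5, -0.5]
finger_gap: -0.2
grip_force: 0.0
```

```bash
python3 -m jog '[[0.5,0.03,-0.05,0,0,0],[0.5,0.03,-0.05,0,0,0],[0.5,0,0,0,0,0],[0.5,0,0,0,0,0],[0,0,0,0,0,0],[0,0,0,0,0,0]]'
python3 - <<'E'
from h import *
p=cam("wrist")
for r in eyes.regions_of("tablet",p)[:2]: print(np.round(r["confidence"],2),np.round(r["at"]),[np.round(v,1) for v in rect(p,r["mask"],90)])
E
```

```text
clock: 20.4
ee_pos: [548.9, -154.1, 100.9]
eef_rot: [180.0, -0.0, 9.2]
ft_force: [-0.5, -0.5, 0.0]
finger_gap: -0.2
grip_force: 0.0
```

```bash
python3 -m jog '[[0.5,0,0,0,0,0],[0.5,0,0,0,0,0],[0.5,0,0,0,0,0],[0.3,0,0,0,0,0],[0,0,0,0,0,0],[0,0,0,0,0,0]]'
python3 - <<'E'
from h import *
for nm in ("wrist","side","top"):
    p=cam(nm); 
    for r in eyes.regions_of("tablet",p)[:4]: print(nm,np.round(r["confidence"],2),np.round(r["at"]),r["mask"].sum(),np.round(onz(p,r["at"],16)))
    if nm!="top": 
        im=p["image"][:,:,::-1]; cv2.imwrite(f"pics/f_{nm}.png",im)
a=cv2.imread("pics/f_side.png")[220:360,310:450]; b=cv2.imread("pics/f_wrist.png")
o=np.zeros((480,800,3),np.uint8); o[:400,:400]=cv2.resize(a,(400,400)); o[:400,400:]=cv2.resize(b[0:320,160:480],(400,400)); cv2.imwrite("pics/f.png",o)
E
```

```text
clock: 21.0
ee_pos: [566.5, -151.3, 100.8]
eef_rot: [180.0, 0.0, 9.2]
ft_force: [0.0, -0.6, -1.4]
finger_gap: -0.0
grip_force: 0.0
side 0.72 [317. 215.] 335 [735. 176.]
top 0.75 [251. 178.] 431 [731. 185.]
```

My picture budget is used up, so I'll back off, rise and check by measurement.

```bash
python3 -m jog '[[-1,0,0,0,0,0],[-2,0,0,0,0,0],[-2,0,-1,0,0,0],[-2,0,-2,0,0,0],[-1,0,-3,0,0,0],[0,0,-3,0,0,0],[0,0,-2,0,0,0],[0,0,0,0,0,0],[0,0,0,0,0,0]]'
cat > chk.py <<'E'
from h import *
st()
def bx(x,y,z,c=(565.4,-151.65),a=np.radians(9.23)): return [c[0]+x*np.cos(a)-y*np.sin(a),c[1]+x*np.sin(a)+y*np.cos(a),z]
for nm in ("wrist","side","top"):
    p=cam(nm)
    for r in eyes.regions_of("tablet",p)[:4]: print(nm,np.round(r["confidence"],2),np.round(r["at"]),r["mask"].sum())
    hull=np.array([proj(p,bx(x,y,z))[0] for x in(-40,150) for y in(-60,60) for z in(0,119)])
    m=np.zeros((480,640),np.uint8); cv2.fillConvexPoly(m,cv2.convexHull(hull.astype(np.int32)),1)
    h=cv2.cvtColor(p["image"],cv2.COLOR_RGB2HSV); im=p["image"].astype(int)
    for n,d in (("orange",(h[:,:,0]<12)&(h[:,:,1]>110)&(h[:,:,2]>90)),("brown",(im.sum(2)<230)&(im[:,:,0]>im[:,:,2]+15)&(h[:,:,0]<15))):
        k,l,s_,c=cv2.connectedComponentsWithStats((d&(m>0)).astype(np.uint8))
        for i in 1+np.argsort(-s_[1:,4])[:2]:
            if s_[i,4]>8:
                print(nm,n,s_[i].tolist())
                for z in (12,85):
                    w=onz(p,c[i],z)-np.array([565.4,-151.65]); a=np.radians(9.23)
                    print("   box xy if z",z,np.round([w[0]*np.cos(a)+w[1]*np.sin(a),-w[0]*np.sin(a)+w[1]*np.cos(a)],1))
E
python3 chk.py
```

```text
clock: 22.05
ee_pos: [487.4, -164.3, 211.8]
eef_rot: [-180.0, -0.1, 9.2]
ft_force: [-0.5, -0.4, -0.2]
finger_gap: 0.3
grip_force: 0.0
{'clock': 22.0, 'ee_pos': [487.4, -164.3, 211.8], 'eef_rot': [-180.0, -0.1, 9.2], 'ft_force': [-0.5, -0.4, -0.2], 'finger_gap': 0.3, 'grip_force': 0.0, 'joint_pos': [-20.6, 6.4, 36.9, 105.0, -4.1, 69.9, -63.2]}
side 0.57 [304. 217.] 66
side 0.56 [372. 307.] 46
side brown [369, 303, 12, 8, 39]
   box xy if z 12 [73.3 16.2]
   box xy if z 85 [ 23.2 -12. ]
top 0.69 [250. 176.] 492
```

```bash
python3 -m jog '[[-1,-2,-1,0,0,0],[-1,-3,-1,0,0,0],[0,-3,-1,0,0,0],[0,-3,-1,0,0,0],[0,-3,0,0,0,0],[0,-3,0,0,0,0],[0,-3,0,0,0,0],[0,0,0,0,0,0],[0,0,0,0,0,0]]'
python3 - <<'E'
exec(open("chk.py").read().replace("<230","<330").replace("+15)","+8)").replace(">110",">70"))
t0=cv2.imread("pics/top0.png")[:,:,::-1].astype(int); s0=cv2.imread("pics/side0.png")[:,:,::-1].astype(int)
for nm,ref in (("top",t0),("side",s0)):
    p=cam(nm); hull=np.array([proj(p,bx(x,y,z))[0] for x in(-25,150) for y in(-60,60) for z in(0,119)])
    m=np.zeros((480,640),np.uint8); cv2.fillConvexPoly(m,cv2.convexHull(hull.astype(np.int32)),1)
    d=(np.abs(cv2.GaussianBlur(p["image"],(0,0),1).astype(int)-cv2.GaussianBlur(ref.astype(np.uint8),(0,0),1)).sum(2)>60)&(m>0)
    k,l,s_,c=cv2.connectedComponentsWithStats(d.astype(np.uint8)); a=np.radians(9.23)
    for i in 1+np.argsort(-s_[1:,4])[:3]:
        print(nm,"diff",s_[i].tolist(),p["image"][l==i].mean(0).round(),ref[l==i].mean(0).round())
        for z in (16,85):
            w=onz(p,c[i],z)-np.array([565.4,-151.65]);print("   box",z,np.round([w[0]*np.cos(a)+w[1]*np.sin(a),-w[0]*np.sin(a)+w[1]*np.cos(a)],1),[np.round(v,1) for v in rect(p,l==i,z)][1:])
E
```

```text
clock: 23.1
ee_pos: [435.3, 31.3, 250.5]
eef_rot: [180.0, 0.1, 9.4]
ft_force: [-0.1, -1.4, 0.7]
finger_gap: 0.1
grip_force: 0.0
{'clock': 23.1, 'ee_pos': [435.3, 31.3, 250.5], 'eef_rot': [180.0, 0.1, 9.4], 'ft_force': [-0.1, -1.4, 0.7], 'finger_gap': 0.1, 'grip_force': 0.0, 'joint_pos': [-33.9, -6.7, 22.2, 111.2, 2.6, 75.1, -93.1]}
wrist 0.54 [150. 204.] 5205
side 0.79 [317. 214.] 301
side brown [371, 300, 10, 11, 45]
   box xy if z 12 [74.8 15.9]
   box xy if z 85 [ 24.6 -12.2]
top 0.66 [254. 180.] 470
top diff [377, 206, 20, 24, 366] [118. 105.  89.] [147. 132. 106.]
   box 16 [65.   1.3] [array([52.7, 40.6]), np.float64(10.4)]
   box 85 [57.2 10. ] [array([50.1, 38.5]), np.float64(10.4)]
side diff [371, 304, 9, 7, 46] [40. 26. 15.] [94. 71. 45.]
   box 16 [69.6 13.7] [array([17.9, 14. ]), np.float64(7.1)]
   box 85 [ 22.3 -12.8] [array([16.2, 12.6]), np.float64(7.1)]
```

The top view has changed only at one tablet-sized patch inside the box, centred at box (65,1) on its floor. The side view sees brown there through the slot too. The arm is clear, so I'm handing in.

```bash
python3 -c "
from bench import bot
print(bot.close_job())"
```

```text
the job is handed in; nothing more can be done
None
```

The job is handed in at about 23 s: I lifted the tablet out by its ends, laid it on the green mat, took it again by its sides and pushed it through the slot. Camera measurements put it on the box floor about 65 mm in, but I had no picture views left to check by eye and got no verdict back.

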